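# Make up an oil-service kit and a wheel-hub kit on the garage bench

### The job

Make up the kits for the next two jobs from the parts standing on the bench, one part to a bay, each set down (not dropped) standing the same way up as it does now. The two-bay tray is the oil-service kit: oil filter in the large bay, drain plug in the small one; the three-bay tray is the wheel-hub kit: wheel bearing in the large bay, grease cap in the middle one, hub nut in the small one at the end. Leave the carton, the yellow tin and the brake pad standing where they are.

Things in the scene. Friction and masses are not known exactly. Their poses are not given: they have to be found in the camera images.
- filter_mid (a point): Spin-on oil filter: white painted round can 64 mm across, 78 high, fluted at the top, standing with its black gasket and steel base rim down. About 0.3 kg. This point is on its axis, half-way up (39 above its foot). z up along the axis.
- drain_plug_mid (a point): Sump drain plug: bright steel bolt standing on its hexagon head, thread up with a copper washer round it. 32 mm high: head 24 across flats (28 over corners) for the lowest 12, round flange 30 across from 12 to 17, thread 18 across above. About 90 g. This point is on its axis, half-way up (16 above its foot); z up.
- bearing_mid (a point): Wheel bearing: thick steel ring lying flat, 64 mm across and 37 high, with a black rubber seal between outer and inner ring and a dark 35 bore. About 0.45 kg. This point is on its axis, half-way up (18.5 above its foot). z up along the axis.
- hub_nut_mid (a point): Hub nut: large dark steel hexagon nut lying flat, 36 mm across flats (41.6 over corners), hexagon 18 high, a round collar 30 across on top, 24 high in all, bore 23. About 140 g. This point is on its axis, half-way up (12 above its foot); z up, two corners lie on its own x axis, two flats face its own +-y.
- grease_cap_mid (a point): Grease cap: pale pressed-metal cap with a plain domed top, standing open end down: skirt 50 mm across for the lowest 10, then body 56 across from 10 to 25, then the dome; 33 high. About 80 g. This point is on its axis, half-way up (16.5 above its foot). z up along the axis.
- oil_tray: Two-bay tray (oil-service kit): grey sheet steel, 163 mm long (x), 122 wide (y). Origin: centre of the underside; x points away from the robot (within 10 degrees). Large bay x -78.5..13.5 (centre -32.5), small bay x 16.5..78.5 (centre 47.5). Inside, bays are 116 wide (y -58..58). Floor and walls 3 thick, outer walls 25 high, dividers 18. 0.8 kg, loose.
- hub_tray: Three-bay tray (wheel-hub kit): grey sheet steel, 252 mm long (x), 122 wide (y). Origin: centre of the underside; x points away from the robot (within 10 degrees). Large bay x -123..-31 (centre -77), middle bay -28..52 (centre 12), small bay 55..123 (centre 89). Inside, bays are 116 wide (y -58..58). Floor and walls 3 thick, outer walls 25 high, dividers 18. 0.8 kg, loose.
- carton_mid (a point): Small plain cardboard carton 58 x 44 mm, 48 high, standing among the stock; not part of any kit. This point is at its centre.
- tin_mid (a point): Squat yellow tin with a flat recessed steel lid, 65 mm across, 41 high, standing among the stock; not part of any kit. This point is on its axis, half-way up.
- brake_pad_mid (a point): Brake pad lying flat among the stock: steel backing plate 104 x 40 mm with two black lining blocks on it, 16 high; its length is along its own x. Not part of any kit. This point is at its centre, half-way up.
Not all that is in view belongs to the job. Leave any green or pink look-alike of the part that bears bearing_mid alone.

How it is judged:
At the end, for the whole second after the job is handed in: Filter (large bay) and drain plug (small bay) in the two-bay tray; bearing, grease cap and hub nut in the large, middle and small bays of the three-bay tray. Each wholly in its bay, flat on its floor (5 mm), same way up (0.15 rad), at rest (0.03 m/s), trays flat on the bench (x of filter_mid in the frame of oil_tray between -0.0485 and -0.0165 m and y of filter_mid in the frame of oil_tray between -0.028 and 0.028 m and z of filter_mid in the frame of oil_tray between 0.037 and 0.047 m and angle between each of filter_mid, drain_plug_mid, bearing_mid, grease_cap_mid, hub_nut_mid's own z axis and vertical below 0.15 rad and linear speed of each of filter, drain_plug, bearing, grease_cap, hub_nut, oil_tray, hub_tray below 0.03 m/s and x of drain_plug_mid in the frame of oil_tray between 0.0275 and 0.0675 m and y of drain_plug_mid in the frame of oil_tray between -0.047 and 0.047 m and z of drain_plug_mid in the frame of oil_tray between 0.014 and 0.024 m and x of bearing_mid in the frame of hub_tray between -0.093 and -0.061 m and y of bearing_mid in the frame of hub_tray between -0.028 and 0.028 m and z of bearing_mid in the frame of hub_tray between 0.0165 and 0.0265 m and x of grease_cap_mid in the frame of hub_tray between -0.002 and 0.026 m and y of grease_cap_mid in the frame of hub_tray between -0.032 and 0.032 m and z of grease_cap_mid in the frame of hub_tray between 0.0145 and 0.0245 m and x of hub_nut_mid in the frame of hub_tray between 0.071 and 0.107 m and y of hub_nut_mid in the frame of hub_tray between -0.042 and 0.042 m and z of hub_nut_mid in the frame of hub_tray between 0.01 and 0.02 m and angle between each of oil_tray, hub_tray's own z axis and vertical below 0.05 rad and height (world z) of each of oil_tray, hub_tray below 0.006 m); the robot touches nothing.
It fails at once if a part is dropped (falls freely about 30 mm or more) or flung ((linear speed of filter above 0.75 m/s and contact force between filter and the fingers below 0.02 N) or (linear speed of drain_plug above 0.75 m/s and contact force between drain_plug and the fingers below 0.02 N) or (linear speed of bearing above 0.75 m/s and contact force between bearing and the fingers below 0.02 N) or (linear speed of grease_cap above 0.75 m/s and contact force between grease_cap and the fingers below 0.02 N) or (linear speed of hub_nut above 0.75 m/s and contact force between hub_nut and the fingers below 0.02 N)).
It fails at once if the small carton is shifted by more than 25 mm or tipped over (distance of carton_mid from where it was at the start of the episode above 0.025 m or angle between carton_mid's own z axis and vertical above 0.5 rad).
It fails at once if the yellow tin is shifted by more than 25 mm or tipped over (distance of tin_mid from where it was at the start of the episode above 0.025 m or angle between tin_mid's own z axis and vertical above 0.5 rad).
It fails at once if the brake pad is shifted by more than 25 mm or tipped over (distance of brake_pad_mid from where it was at the start of the episode above 0.025 m or angle between brake_pad_mid's own z axis and vertical above 0.5 rad).
It also fails if it takes over 120 s, if anything falls off the work surface, if the arm or the gripper's body presses on something with over 40 N, if the wrist force passes 120 N, or if a joint passes its speed limit or range.

### The arm

A 6-joint arm with a two-finger parallel gripper is mounted at the origin on the work surface. World frame = base frame: x ahead of the robot, y to its left, z up, the work surface at z = 0. Lengths are in m, angles in rad, forces in N, time in s.
With the tool pointing down it reaches from about 0.275 to 0.875 m from the base axis. Payload 12.5 kg.
Tool frame: the origin (TCP) lies at the very end of the fingers, on their centre line; the grasp point (between the pads) lies 19 mm behind it; z points along the fingers, y is the line along which they close (so a half turn about z gives the same grasp; the last joint's range is limited). The gripper opens to 85 mm and grips with 20 to 120 N. Pads are 22 mm wide; open, the fingers measure 114 mm over their backs; the gripper's body (76 mm by 85 mm) begins 54 mm behind the grasp point. The pads swing forward as they close: fully open they stand 13 mm farther back than shut.
Start: joints at [1.157, 0.351, 1.652, -0, 1.139, -0.085], TCP at [0.178, 0.521, 0.231] pointing down, gripper open.
Joint ranges: [-2.75, 2.75], [-0.79, 2.1], [0.01, 2.65], [-1.57, 4.71], [0.07, 3.14], [-2.87, 2.87]. Speed limits (rad/s): [2.22, 2.22, 2.79, 3.14, 3.14, 3.14].

### API

Orientations are given as a 3x3 rotation matrix whose columns are the frame's x, y, z axes.
In Python, from bench import manip gives the robot as it stands. Calls block until the motion is done:
- manip.move_ptp(position, orientation): joint-space move of the TCP to a pose.
- manip.move_l(position, attitude=None, max_speed=0.15): straight line of the TCP; attitude=None keeps the orientation; max_speed is the mean speed in m/s.
- manip.move_j(angles): joint-space move.
- manip.set_gripper(opening, effort=None): opening from 0.0 (shut) to 1.0 (fully open); effort is the grip in N (None keeps the last); returns when the fingers have stopped.
- manip.dwell(seconds).
- manip.inverse_kinematics(position, orientation): joint angles nearest the present ones, or None.
- manip.grab_frame(name): name is "scene" or "top" or "wrist"; returns (picture, depth): 384x512x3 uint8, red, green, blue; 384x512 float32, m along the optical axis (not along the pixel's ray), 0 where there is no reading.
- manip.get_calibration(name): a dict with "camera_matrix" (3x3 intrinsics, pixels), "R" (3x3) and "t" (3): a world point X has camera coordinates R X + t. Camera axes: x right, y down, z forward; pixel columns grow to the right and rows downward; lengths in m; the calibration is good to about 2 mm. A picture is of the moment at which its call begins: read the wrist's pose just before it. get_calibration takes no time and is no camera call; for the wrist camera it gives the pose at the moment of the call.
A pose or a line that the arm cannot do raises manip.Unreachable and nothing moves.
- manip.sign_off(): hands the job in; it is judged then, once.
Trained networks look in the newest picture that a camera, given by its name, has taken for a name from the list of things; names that differ only in an ending like _2 or _b are one class to them, and where a whole thing is asked for, a point or a joint stands for the part that bears it (a point fixed in the world has none). Each returns a list of dicts, best first, with "confidence" (0 to 1); they miss things now and then, are a little off and sometimes report something else, mostly with a low value. They report only what shows in the picture. A call takes as long as a camera call. They do not tell look-alikes from the thing itself.
- manip.look_for(camera, name): "at" ([x, y, z] in m, in world coordinates, good to about 4 mm: the middle of the surface that is visible of it).
Readings, each from a call of its own:
- manip.current_time(): time.
- manip.current_qpos(): joint angles.
- manip.current_joint_vel(): joint speeds.
- manip.current_joint_torque(): joint torques, N m.
- manip.current_ee_pos(): TCP position.
- manip.current_tcp_rot(): TCP orientation.
- manip.current_force(): force on the tool from outside, world axes, zero at the start.
- manip.current_ft_torque(): the same for the moment, N m.
- manip.current_grip_width(): opening from 0.0 (shut) to 1.0 (fully open).
- manip.current_grip_force(): force on a finger pad.
Only numpy, scipy, OpenCV 4.12 (cv2) and the standard library are available. Lean on these libraries where they do the work, as an engineer would, in place of code of your own. Each camera call takes 0.05 s, during which the arm holds its last target. There are 200 camera calls.

## Working session

There is one attempt and no reset: what is moved stays moved. The work goes in short steps, each a Python script; the robot and the scene stay as the last script left them, time stands still between calls to the robot, and variables do not carry over. Pictures are saved under pics/ and viewed, at most 14 in all, crops included, and the job is handed in when it is done.

```bash
mkdir -p pics; python3 - <<'E'
from bench import manip as m
import cv2,numpy as np
for c in ["top","scene"]:
    p,d=m.grab_frame(c); cv2.imwrite(f"pics/{c}0.png",p[:,:,::-1]); np.savez(f"{c}0.npz",p=p,d=d,**m.get_calibration(c))
    for n in ["filter_mid","drain_plug_mid","bearing_mid","hub_nut_mid","grease_cap_mid","oil_tray","hub_tray","carton_mid","tin_mid","brake_pad_mid"]:
        r=m.look_for(c,n)
        K=m.get_calibration(c)
        for q in r[:4]:
            X=K["R"]@np.array(q["at"])+K["t"]; u=K["camera_matrix"]@X; u=u/u[2]
            print(c,n,round(q["confidence"],2),np.round(q["at"],3),u[:2].astype(int))
print(m.current_time())
E
```

```text
top filter_mid 0.67 [ 0.462 -0.116  0.076] [315 216]
top filter_mid 0.41 [0.537 0.053 0.038] [228 180]
top drain_plug_mid 0.74 [ 0.632 -0.131  0.019] [316 136]
top bearing_mid 0.94 [0.365 0.257 0.037] [126 266]
top bearing_mid 0.89 [0.537 0.052 0.04 ] [229 180]
top bearing_mid 0.75 [0.353 0.123 0.036] [193 272]
top hub_nut_mid 0.78 [0.46  0.125 0.02 ] [194 218]
top grease_cap_mid 0.71 [0.631 0.118 0.029] [197 136]
top oil_tray 0.75 [0.544 0.3   0.003] [114 180]
top hub_tray 0.56 [ 0.52  -0.308  0.004] [398 189]
top carton_mid 0.83 [0.643 0.001 0.047] [253 128]
top carton_mid 0.37 [ 0.633 -0.132  0.017] [316 135]
top tin_mid 0.95 [ 0.539 -0.068  0.04 ] [288 179]
top tin_mid 0.34 [0.54  0.055 0.038] [227 179]
top brake_pad_mid 0.9 [ 0.453 -0.007  0.013] [258 221]
top brake_pad_mid 0.35 [0.628 0.119 0.031] [197 137]
scene filter_mid 0.93 [ 0.488 -0.115  0.059] [203 174]
scene drain_plug_mid 0.55 [ 0.642 -0.128  0.018] [169 235]
scene bearing_mid 0.91 [0.556 0.057 0.036] [274 216]
scene bearing_mid 0.75 [0.37  0.128 0.036] [324 170]
scene bearing_mid 0.61 [0.385 0.261 0.036] [385 183]
scene hub_nut_mid 0.61 [0.47  0.122 0.017] [314 203]
scene grease_cap_mid 0.86 [0.638 0.122 0.029] [299 255]
scene grease_cap_mid 0.5 [ 0.642 -0.13   0.02 ] [168 234]
scene oil_tray 0.98 [0.554 0.298 0.004] [400 251]
scene oil_tray 0.69 [0.467 0.124 0.019] [315 201]
scene hub_tray 0.8 [ 0.533 -0.303  0.006] [117 193]
scene hub_tray 0.52 [ 0.468 -0.005  0.015] [255 194]
scene carton_mid 0.69 [0.665 0.005 0.042] [232 247]
scene tin_mid 0.61 [ 0.554 -0.058  0.039] [218 205]
scene brake_pad_mid 0.77 [ 0.467 -0.008  0.016] [254 193]
1.1
```

```bash
ls -la; ls pics
```

```text
total 2708
drwxr-xr-x  3 agent agent    4096 Dec  1 07:41 .
drwxr-xr-x 23 root  root     4096 Dec  1 07:41 ..
drwxr-xr-x  2 agent agent    4096 Dec  1 07:41 pics
-rw-r--r--  1 agent agent 1377640 Dec  1 07:41 scene0.npz
-rw-r--r--  1 agent agent 1377640 Dec  1 07:41 top0.npz
scene0.png
top0.png
```

View pics/top0.png

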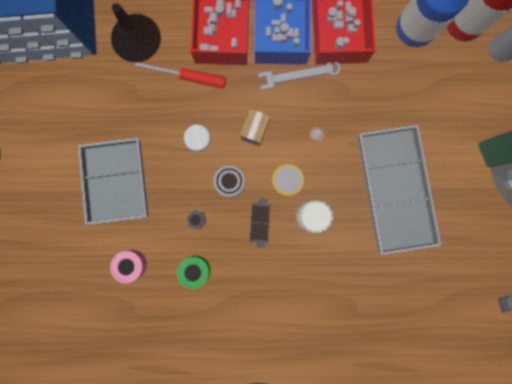

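View pics/scene0.png

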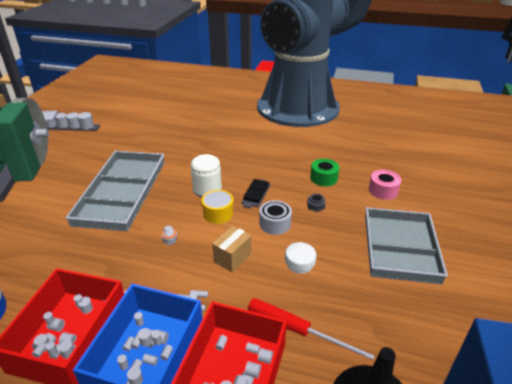

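The top view shows the steel bearing at (229,180), with the pink (126,266) and green (193,272) look-alikes to be left alone. The oil tray is at left (113,181), the hub tray at right (400,189), and the parts stand clear of each other. Next I'll refine the positions from depth.

```bash
cat > vis.py <<'E'
import numpy as np,cv2
def cloud(p,d,K):
    v,u=np.indices(d.shape); M=K["camera_matrix"]
    c=np.stack([(u-M[0,2])/M[0,0]*d,(v-M[1,2])/M[1,1]*d,d],-1)
    W=(c-K["t"])@K["R"]; W[d==0]=np.nan; return W
def top_part(W,xy,zlo,zhi,r=.05):
    "centre and enclosing radius of the points between two heights near xy"
    m=(np.hypot(W[...,0]-xy[0],W[...,1]-xy[1])<r)&(W[...,2]>zlo)&(W[...,2]<zhi)
    c,R=cv2.minEnclosingCircle(W[m][:,:2].astype(np.float32)); return np.array(c),R,m.sum(),W[m].mean(0)
E
python3 - <<'E'
from vis import *
f=np.load("top0.npz"); W=cloud(f["p"],f["d"],f)
np.set_printoptions(precision=4,suppress=True)
print("cam",-f["R"].T@f["t"],"table z",np.nanmedian(W[300:,200:400,2]))
for n,xy,h in [("filter",(.462,-.116),.078),("plug",(.632,-.131),.032),("bearing",(.537,.053),.037),("nut",(.46,.125),.024),("cap",(.631,.118),.033)]:
    print(n,*top_part(W,xy,h*.6 if n!="filter" else .07,h+.01))
    print("   low",*top_part(W,xy,.008,h+.01))
for n,xy,L in [("oil",(.544,.30),.163),("hub",(.52,-.308),.252)]:
    m=(abs(W[...,0]-xy[0])<L/2+.03)&(abs(W[...,1]-xy[1])<.095)&(W[...,2]>.014)&(W[...,2]<.035)
    print(n,m.sum(),cv2.minAreaRect(W[m][:,:2].astype(np.float32)),W[m].mean(0))
E
```

```text
cam [0.4575 0.0033 0.7806] table z -0.0007172582849195878
filter [ 0.4636 -0.1198] 0.030607430264353752 751 [ 0.4632 -0.1192  0.0761]
   low [ 0.4632 -0.1191] 0.031957224011421204 909 [ 0.4632 -0.1153  0.0707]
plug [ 0.6366 -0.1313] 0.012733854353427887 80 [ 0.6359 -0.1311  0.0278]
   low [ 0.6368 -0.1325] 0.014985720627009869 153 [ 0.6352 -0.1311  0.0226]
bearing [0.5377 0.0527] 0.032139625400304794 762 [0.5371 0.0525 0.0356]
   low [0.5377 0.0527] 0.032139625400304794 775 [0.5367 0.0523 0.0353]
nut [0.4585 0.1238] 0.020621156319975853 261 [0.4586 0.123  0.0195]
   low [0.4585 0.1238] 0.020621156319975853 272 [0.4588 0.1225 0.0192]
cap [0.6306 0.1206] 0.028170038014650345 551 [0.629  0.1194 0.0296]
   low [0.6306 0.1206] 0.028170038014650345 572 [0.6283 0.119  0.029 ]
oil 982 ((0.541163980960846, 0.2966078221797943), (0.16763094067573547, 0.12751105427742004), 6.733924388885498) [0.5447 0.3039 0.0225]
hub 1387 ((0.5195249319076538, -0.3025294244289398), (0.25656065344810486, 0.12799499928951263), 8.185102462768555) [ 0.5208 -0.3095  0.022 ]
```

```bash
cat > rob.py <<'E'
from bench import manip as m
import numpy as np
from vis import *
np.set_printoptions(precision=4,suppress=True)
TR={"oil":((.5412,.2966),np.radians(6.73)),"hub":((.5195,-.3025),np.radians(8.19))}
def down(pos,yaw):
    "tool-down attitude closing across yaw, of the two half turns the one with the last joint nearer 0"
    best=None
    for y in (yaw,yaw+np.pi):
        c,s=np.cos(y),np.sin(y); R=np.array([[c,-s,0],[s,c,0],[0,0,1]])@np.diag([-1,1,-1.])
        q=m.inverse_kinematics(pos,R)
        if q is not None and (best is None or abs(q[5])<best[0]): best=(abs(q[5]),R)
    return best[1]
def tray_xy(t,x,y=0):
    (cx,cy),a=TR[t]; return np.array([cx+x*np.cos(a)-y*np.sin(a),cy+x*np.sin(a)+y*np.cos(a)])
def over(xy,yaw,z=.2):
    p=[xy[0],xy[1],z]; m.move_ptp(p,down(p,yaw))
def grip(xy,w,z,effort):
    "lower on a part of width w (m) and close"
    m.set_gripper(min(1,(w+.016)/.085)); m.move_l([*xy,z+.03]); m.move_l([*xy,z],max_speed=.06)
    print("F down",m.current_force()); m.set_gripper(0.,effort)
    print("width mm",m.current_grip_width()*85,"force",m.current_grip_force(),"tcp",m.current_ee_pos())
def lift(z=.2):
    p=m.current_ee_pos(); m.move_l([p[0],p[1],z],max_speed=.15)
    print("lifted width mm",m.current_grip_width()*85,"force",m.current_grip_force())
def place(t,x,w,z):
    "set down in bay centre x of tray t; z is TCP height at which it stood on the bench"
    xy=tray_xy(t,x); over(xy,TR[t][1]); m.move_l([*xy,z+.03],max_speed=.2); m.move_l([*xy,z+.0035],max_speed=.04)
    print("F set",m.current_force()); m.set_gripper(min(1,(w+.012)/.085)); m.move_l([*xy,.2],max_speed=.2)
    print("t",m.current_time())
def snap(cam,name):
    K=m.get_calibration(cam); p,d=m.grab_frame(cam); cv2.imwrite(f"pics/{name}.png",p[:,:,::-1]); return p,cloud(p,d,K)
E
python3 - <<'E'
from rob import *
xy=(.4635,-.1195); over(xy,0); grip(xy,.064,.022,50); lift(.16)
place("oil",-.0325,.064,.022)
snap("wrist","filt1"); snap("top","top1")
E
```

```text
F down [ 1.1476 -0.1483 -0.605 ]
width mm 62.46078590281428 force 54.19665813446045 tcp [ 0.4637 -0.1196  0.0225]
lifted width mm 62.42549650319357 force 55.38410782814026
F set [-3.4096 -1.4699  4.16  ]
t 12.0917
```

View pics/filt1.png

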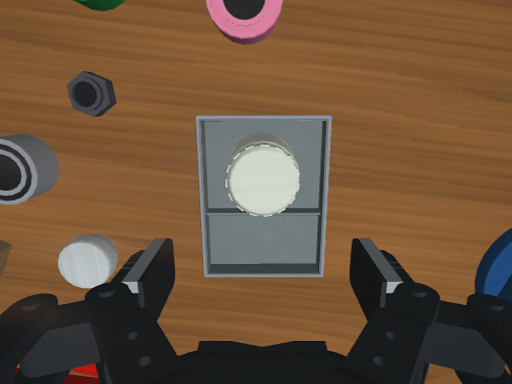

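```bash
python3 - <<'E'
from rob import *
xy=(.4586,.1235); over(xy,0,.18); snap("wrist","nut1"); print(m.current_ee_pos(),m.current_tcp_rot())
r=m.look_for("wrist","hub_nut_mid"); print(r[:2])
K=m.get_calibration("wrist"); u=K["camera_matrix"]@(K["R"]@np.array([*xy,.02])+K["t"]); print(u/u[2]); np.save("K.npy",np.hstack([K["R"],K["t"][:,None]]))
E
```

```text
[0.4595 0.1245 0.1803] [[-1.     -0.001   0.0009]
 [-0.001   1.      0.0004]
 [-0.0009  0.0004 -1.    ]]
[{'at': [0.4556, 0.1221, 0.0203], 'confidence': 0.69}]
[261.1541 170.3334   1.    ]
```

View pics/nut1.png

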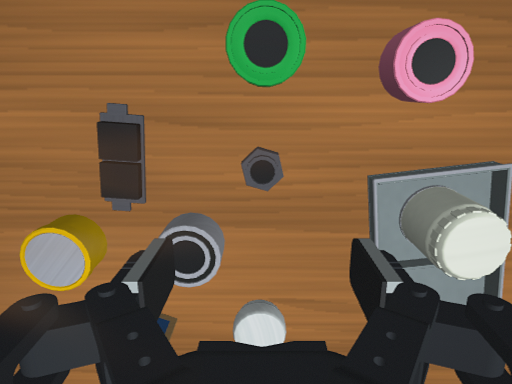

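```bash
python3 - <<'E'
from rob import *
p,W=snap("wrist","nut2")
c,R,n,_=top_part(W,(.4586,.1235),.012,.021,.03); print(c,R,n)
k=(np.hypot(W[...,0]-c[0],W[...,1]-c[1])<.03)&(W[...,2]>.006)&(W[...,2]<.03)
P=W[k][:,:2]; a=np.radians(np.arange(-30,30)); 
w=[sum(np.ptp(P@[-np.sin(t+j*np.pi/3),np.cos(t+j*np.pi/3)]) for j in range(3))/3 for t in a]
i=int(np.argmin(w)); yaw=a[i]; print("flats yaw",np.degrees(yaw),w[i],max(w),P.mean(0))
xy=c; over(xy,yaw,.06); m.set_gripper(.052/.085); z=.012
f0=m.current_force()[2]
while z>-.004:
    m.move_l([*xy,z],max_speed=.04); f=m.current_force()[2]-f0; print(round(z,4),round(f,2),m.current_ee_pos()[2])
    if abs(f)>3: break
    z-=.002
E
```

```text
[0.4594 0.1234] 0.020801685750484467 931
flats yaw 13.0 0.0361941215064126 0.041084432681612014 [0.4576 0.1234]
0.012 -0.43 0.012218249940978292
0.01 0.17 0.009955716579527644
0.008 -1.1 0.007888393287836734
0.006 -0.47 0.005860765767942894
0.004 0.41 0.00389586591795419
0.002 -0.26 0.0018805594553158618
0.0 -0.15 -0.00013391814964662865
-0.002 -1.12 -0.002136433150681811
```

```bash
python3 - <<'E'
from rob import *
p=m.current_ee_pos(); m.move_l([p[0],p[1],0.0]); m.set_gripper(0.,40); print(m.current_grip_width()*85,m.current_grip_force(),m.current_force())
lift(.15); snap("wrist","nut3")
place("hub",.089,.036,0.0); 
xy=(.6366,-.132); over(xy,0,.15); grip(xy,.018,.006,30); lift(.15); snap("wrist","plug1"); print(m.current_time())
E
```

```text
35.03776331428593 40.44412943883799 [-1.166   0.0402  5.5331]
lifted width mm 34.66414053210026 force 40.01413958729245
F set [-0.4119  1.1306 -0.7058]
t 25.5917
F down [ 0.6945 -0.3681 -0.0728]
width mm 27.71107643941389 force 29.54386979341507 tcp [ 0.6369 -0.1321  0.0064]
lifted width mm 27.840211748305688 force 29.614614844322205
29.5333
```

```bash
python3 -c "
import cv2,numpy as np
cv2.imwrite('pics/two.png',np.hstack([cv2.imread(f'pics/{n}.png')[:,56:456] for n in('nut3','plug1')]))"
```

```text
(no output)
```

View pics/two.png

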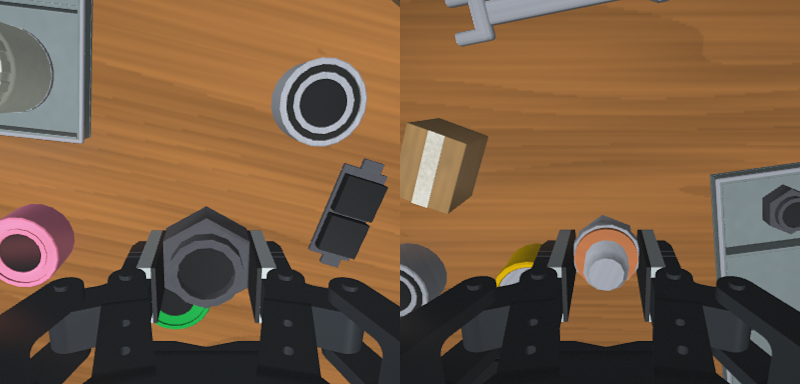

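The nut was held level and now shows in the hub tray's far bay (about (785,208) in the composite). The plug is held upright by its flange. Next: place the plug, then do the cap and bearing.

```bash
python3 - <<'E'
from rob import *
place("oil",.0475,.030,.006)
xy=(.6306,.1206); over(xy,0,.15); grip(xy,.056,-.002,30); lift(.15); snap("wrist","cap1")
place("hub",.012,.056,-.002)
xy=(.5377,.0527); over(xy,0,.17); grip(xy,.064,.004,60); lift(.17); snap("wrist","bear1"); print(m.current_time())
E
python3 -c "
import cv2,numpy as np
cv2.imwrite('pics/two2.png',np.hstack([cv2.imread(f'pics/{n}.png')[:,56:456] for n in('cap1','bear1')]))"
```

```text
F set [-0.3391 -0.0879  2.3501]
t 34.9
F down [ 0.3024 -0.4253 -0.4445]
width mm 54.613191945649056 force 31.992507576942444 tcp [ 0.631   0.1206 -0.0014]
lifted width mm 54.560100405737984 force 31.84855878353119
F set [-3.4709  2.8022  6.3608]
t 44.4333
F down [0.5999 0.9462 0.2411]
width mm 62.251738482973195 force 65.19749522209167 tcp [0.538  0.0528 0.0047]
lifted width mm 62.04705426671791 force 66.3612163066864
50.1083
```

View pics/two2.png

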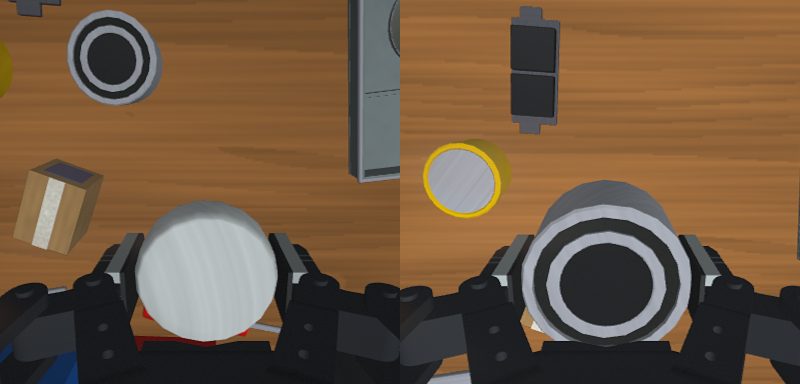

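The cap was held squarely, and the bearing is level in the grip. Place it, then check from above.

```bash
python3 - <<'E'
from rob import *
place("hub",-.077,.064,.004)
snap("wrist","hubw")
over((.35,0.0),0,.35); p,W=snap("top","top2")
for n,(t,x,h,lo) in {"filter":("oil",-.0325,.078,.07),"plug":("oil",.0475,.032,.016),"bearing":("hub",-.077,.037,.03),"cap":("hub",.012,.033,.02),"nut":("hub",.089,.024,.012)}.items():
    c,R,k,mean=top_part(W,tray_xy(t,x),lo,h+.013,.045)
    (cx,cy),a=TR[t]; d=c-[cx,cy]; print(n,k,"tray xy",d@[np.cos(a),np.sin(a)],d@[-np.sin(a),np.cos(a)],"R",R,"z mean/max",mean[2],np.nanmax(W[np.hypot(W[...,0]-c[0],W[...,1]-c[1])<R,2]))
for n,xy,L in [("oil",(.544,.30),.163),("hub",(.52,-.308),.252)]:
    k=(abs(W[...,0]-xy[0])<L/2+.03)&(abs(W[...,1]-xy[1])<.095)&(W[...,2]>.014)&(W[...,2]<.03)
    print(n,cv2.minAreaRect(W[k][:,:2].astype(np.float32)))
print(m.current_time())
E
python3 -c "
import cv2,numpy as np
cv2.imwrite('pics/two3.png',np.hstack([cv2.imread('pics/hubw.png')[:,56:456],cv2.imread('pics/top2.png')[:,60:460]]))"
```

```text
F set [-3.5657  3.8269  7.3485]
t 55.275
filter 795 tray xy -0.033964450991402474 -0.0010381702535215672 R 0.031000327318906784 z mean/max 0.07892191971977881 0.08382663700312075
plug 290 tray xy 0.04773667894482422 0.0001278091608568595 R 0.04464205726981163 z mean/max 0.024106685216129974 0.037663404476758845
bearing 814 tray xy -0.07750743948435154 -0.00020465197944581973 R 0.03264912590384483 z mean/max 0.038472486726172685 0.04292358304670564
cap 581 tray xy 0.018816506161409997 -0.001956626636215346 R 0.03604913875460625 z mean/max 0.032094697281590596 0.03828381522975713
nut 395 tray xy 0.08897950429996393 -0.000205905603629963 R 0.044943854212760925 z mean/max 0.021630903118875968 0.02928881662024364
oil ((0.5410216450691223, 0.2967831790447235), (0.16751623153686523, 0.12712083756923676), 6.886374473571777)
hub ((0.5195427536964417, -0.30279988050460815), (0.25643789768218994, 0.1279393881559372), 8.37867546081543)
56.725
```

View pics/two3.png

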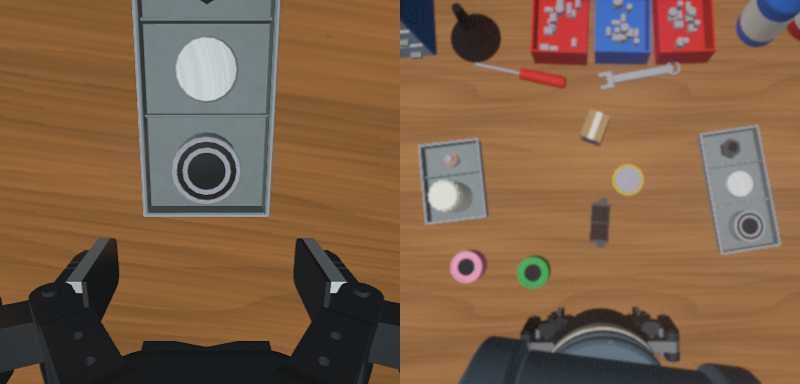

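All five parts stand centred in the right bays, at heights that match sitting on the floor. The trays, carton, tin and brake pad haven't moved.

```bash
python3 -c "
from bench import manip as m
m.dwell(.5); print(m.sign_off())"
```

```text
the job is handed in; nothing more can be done
None
```

Both kits are made up and handed in at about 57 s: the last pictures show all five parts upright in their bays and the carton, tin and brake pad unmoved; the hand-in gave no verdict.

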